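Free the latched key on the seed counter

TASK

With a fingertip, tap each of the four keys on the seed counter lightly, working along the row from the robot's left to its right, to feel which one is latched down; tap so gently that no key is pushed in. When all four have been tapped, press the latched key fully home and let it go so that it springs up and all four keys stand level. Do not push in the keys that are up, and do not lift or shift anything else on the counter or the table.

Things in the scene. Friction and masses are not known exactly. Their poses are not given: they have to be found in the camera images.
- counter: White bench machine, fixed, deck 55 mm above the table. Origin on the table under the middle of the key row; x away from the robot, y along the row to the robot's left. Deck: x -80..110, y -130..320 mm. Steel bowl on it: 164 mm across, rim 105 mm above the table, centre x 15, y 225. Key places: x 0, y +82.5, +27.5, -27.5, -82.5 mm (left to right).
- unit_a: One of four identical key units; which place it is in varies. Origin at deck height (z 55 mm) under the middle of its key; axes as the counter's. Its black cap, 32 (x) by 30 mm (y), is pressed straight down, travel 10 mm. An up key is sprung: starts to move at 3 N, 1.5 mm down at 4.5 N, 7 mm at about 11 N, and comes back when let go.
- unit_b: One of four identical key units; which place it is in varies. Origin at deck height (z 55 mm) under the middle of its key; axes as the counter's. Its black cap, 32 (x) by 30 mm (y), is pressed straight down, travel 10 mm. An up key is sprung: starts to move at 3 N, 1.5 mm down at 4.5 N, 7 mm at about 11 N, and comes back when let go.
- unit_c: One of four identical key units; which place it is in varies. Origin at deck height (z 55 mm) under the middle of its key; axes as the counter's. Its black cap, 32 (x) by 30 mm (y), is pressed straight down, travel 10 mm. An up key is sprung: starts to move at 3 N, 1.5 mm down at 4.5 N, 7 mm at about 11 N, and comes back when let go.
- unit_d: One of four identical key units; which place it is in varies. Origin at deck height (z 55 mm) under the middle of its key; axes as the counter's. Its black cap, 32 (x) by 30 mm (y), is pressed straight down, travel 10 mm. An up key is sprung: starts to move at 3 N, 1.5 mm down at 4.5 N, 7 mm at about 11 N, and comes back when let go.
- key_a_top (a point): Middle of the top of unit_a's cap, moves with it. Above the unit's origin: 16 mm up, 10 mm latched down, 6 mm pressed home. The latched key stays put under less than about 5 N; from about 7 N it goes home to its stop (spring 11.5 N there), the latch lets go and the key rises to 16 mm as the finger is withdrawn.
- key_b_top (a point): Middle of the top of unit_b's cap, moves with it. Above the unit's origin: 16 mm up, 10 mm latched down, 6 mm pressed home. The latched key stays put under less than about 5 N; from about 7 N it goes home to its stop (spring 11.5 N there), the latch lets go and the key rises to 16 mm as the finger is withdrawn.
- key_c_top (a point): Middle of the top of unit_c's cap, moves with it. Above the unit's origin: 16 mm up, 10 mm latched down, 6 mm pressed home. The latched key stays put under less than about 5 N; from about 7 N it goes home to its stop (spring 11.5 N there), the latch lets go and the key rises to 16 mm as the finger is withdrawn.
- key_d_top (a point): Middle of the top of unit_d's cap, moves with it. Above the unit's origin: 16 mm up, 10 mm latched down, 6 mm pressed home. The latched key stays put under less than about 5 N; from about 7 N it goes home to its stop (spring 11.5 N there), the latch lets go and the key rises to 16 mm as the finger is withdrawn.
- weight: Bystander: brass calibration weight with a knob, 28 dia x 36 high, on the counter's deck behind the keys. Origin: centre of its underside.
- cup: Bystander: small white plastic sample cup, 40 dia x 32 high, on the counter's deck behind the keys. Origin: centre of its underside.
- flask: Bystander: square white plastic bottle, 56 x 56 x 140 high, on the table to the right of the counter. Origin: centre of its underside.
- jar: Bystander: amber glass jar with grey cap, 56 dia x 80 high, on the table to the right of the counter. Origin: centre of its underside.
- scoop: Bystander: steel spoon lying on the table between robot and counter, under 200 long, under 30 high. Origin: on its underside near its middle.
- funnel: Bystander: grey plastic funnel standing mouth down behind the counter, 90 dia x 80 high. Origin: centre of its mouth, on the table.
- carton: Bystander: small cardboard carton, 55 x 80 x 45 high, behind the counter. Origin: centre of its underside.

How it is judged:
By the outcome, as a careful person would: the job done as asked, in the order asked, and still so for the second after the job is handed in, with the robot touching nothing.
It also fails if it takes over 51 s, if anything falls off the work surface, if the arm or the gripper's body presses on something with over 40 N, if the wrist force passes 120 N, or if a joint passes its speed limit or range.

ROBOT

A 7-joint arm with a two-finger parallel gripper is mounted at the origin on the work surface. World frame = base frame: x ahead of the robot, y to its left, z up, the work surface at z = 0. Lengths are in mm, angles in rad, forces in N, time in s.
With the tool pointing down it reaches from about 400 to 875 mm from the base axis. Payload 4.4 kg.
Tool frame: the origin (TCP) lies at the very end of the fingers, on their centre line; the grasp point (between the pads) lies 19 mm behind it; y points along the fingers, x is the direction in which the jaws open and shut, and the axes are right-handed (so a half turn about y gives the same grasp; the last joint's range is limited). The gripper opens to 85 mm and grips with 20 to 120 N. Pads are 22 mm wide; open, the fingers measure 114 mm over their backs; the gripper's body (76 mm by 85 mm) begins 54 mm behind the grasp point. The pads swing forward as they close: fully open they stand 13 mm farther back than shut.
Start: joints at [-1.338, 0.628, 0.038, 1.517, -0.027, 0.996, -0.02], TCP at [191.319, 621.221, 231.313] pointing down, gripper open.
Joint ranges: [-3.06, 3.06], [-0.37, 2.12], [-1.25, 1.32], [0.18, 2.47], [-1.1, 4.24], [0.23, 1.98], [-2.94, 2.94]. Speed limits (rad/s): [2.57, 2.57, 3.14, 3.14, 3.14, 3.14, 3.14].

INTERFACE

Orientations are given as [roll, pitch, yaw] about the fixed x, y, z axes, in that order (R = Rz(yaw) Ry(pitch) Rx(roll)).
In Python, from cell import readout, eyes, finish_job gives the robot as it stands. The module is installed in compiled form; this text tells all that it offers.
- The arm moves only by the tool apply_moves, never from a script. Its argument "commands" is a list that holds one entry, the list of rows, each a list of 6 numbers: the shift along the tool's x, y, z in units of 0.04 m (1.0 is 0.04 m), then the turn, a rotation vector about the tool's x, y, z in units of 5 degrees (1.0 is 5 degrees). A call has 1 to 8 rows; each row shifts and turns the pose as measured when the row begins, along the tool's axes as they then stand; what a row does not reach is not made up. A row lasts 1/12 s, in which the tool goes at most 41.7 mm and 7.16 degrees, less where a joint would pass 70% of its speed; a pose out of reach is approached as far as the arm can. A call with a number of a shift or a turn outside -1 to 1 is refused whole. A call with a gripper value outside its range is refused whole. "claw" is the finger opening in mm, from 0 to 85.4, set as the call begins (left out, the last holds). The fingers move at their own pace and stop on an object; the grip force is fixed at half the most. Time passes only in rows, so rows that do not move let the fingers close. It gives the time, the measured TCP pose, the force and the opening at its end, in the units of the state.
- readout.read_state(): the state, without advancing time (a new reading comes with each control period).
- eyes.get_image(name): name is "scene" or "top" or "wrist"; returns a dict with "image" (400x640x3 uint8, red, green, blue), "mtx" (3x3 intrinsics, pixels), "rvec" (rotation vector, rad) and "tvec" (3), from world to camera coordinates, as OpenCV has them. Camera axes: x right, y down, z forward; pixel columns grow to the right and rows downward; lengths in mm; the calibration is good to about 2 mm. A picture is of the moment at which its call begins. There is no depth.
- finish_job(): hands the job in, once; it reports no verdict.
The state is a dict: "clock": time; "qpos": joint angles; "qd": joint speeds; "tau": joint torques, N m; "eef_pos": TCP position; "tool_rot": TCP orientation; "force": force on the tool from outside, world axes, zero at the start; "torque": the same for the moment, N m; "width": finger opening in mm.
Only numpy, scipy, OpenCV 4.12 (cv2) and the standard library are available. Lean on these libraries where they do the work, as an engineer would, in place of code of your own. Each camera call takes 0.05 s, during which the arm holds its last target. There are 200 camera calls.

## Working session

There is one attempt and no reset: what is moved stays moved. The work goes in short steps, Python scripts to look and compute and a tool call to move; the robot and the scene stay as the last step left them, time stands still between calls to the robot, and variables do not carry over. Pictures are saved under pics/ and viewed, about 8 in all and at most 12, crops included, and the job is handed in when it is done.

Besides the shell and the picture viewer there is one more tool, called after "Call:" in YAML: its name, and indented under it one key for each argument. apply_moves: Moves the arm, as the interface text tells. Shifts and turns lie within -1 to 1; 1 stands for 0.04 m of shift or 5 degrees of turn. Its arguments: {"type":"object","properties":{"commands":{"type":"array"},"claw":{"type":"number"}},"required":["commands"]}

```bash
mkdir -p pics; cat > h.py <<'E'
import numpy as np, cv2
from cell import readout, eyes, finish_job
def grab(n,f):
    d=eyes.get_image(n); cv2.imwrite('pics/'+f+'.png',d['image'][:,:,::-1]); np.savez('pics/'+f+'.npz',**d); return d
def ray(d,uv,z):
    R=cv2.Rodrigues(np.array(d['rvec'],float))[0]; t=np.array(d['tvec'],float).ravel()
    c=-R.T@t; v=R.T@np.linalg.inv(d['mtx'])@np.array([uv[0],uv[1],1.])
    return c+v*(z-c[2])/v[2]
def proj(d,p): return cv2.projectPoints(np.array(p,float).reshape(-1,3),np.array(d['rvec'],float),np.array(d['tvec'],float),d['mtx'],None)[0].reshape(-1,2)
E
python3 - <<'E'
from h import *
print(readout.read_state())
for n in ('scene','top'): grab(n,n+'0')
E
```

```text
{'clock': 0.0, 'qpos': array([-1.33781752,  0.62933989,  0.03843475,  1.51837439, -0.02698993,
        0.99629025, -0.02000173]), 'qd': array([-0.00034845, -0.00071512,  0.00070017, -0.00086067,  0.00028652,
       -0.00271753,  0.00186474]), 'tau': array([-9.71220179e-04, -5.63397217e+01,  1.22597761e+00, -1.93451071e+01,
        1.10689466e-02,  1.03315810e-02, -6.96426724e-06]), 'eef_pos': array([191.11677615, 620.61391336, 230.39095487]), 'tool_rot': array([-1.57082534,  0.00189383,  1.27202692]), 'force': array([ 0.42353597, -0.70658455,  0.56224497]), 'torque': array([-1.26494460e-05,  2.49963201e-03,  5.63054764e-04]), 'width': 85.40495925796355}
```

View pics/scene0.png

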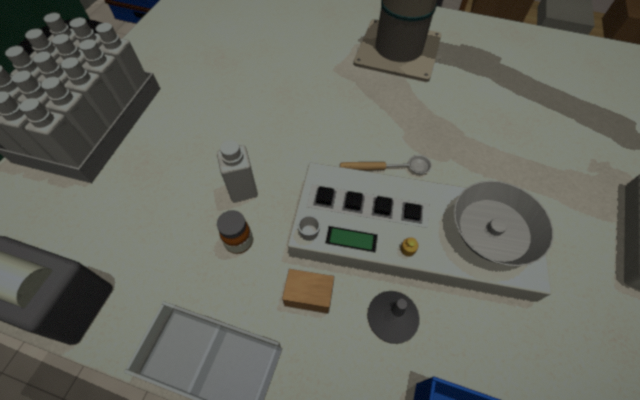

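View pics/top0.png

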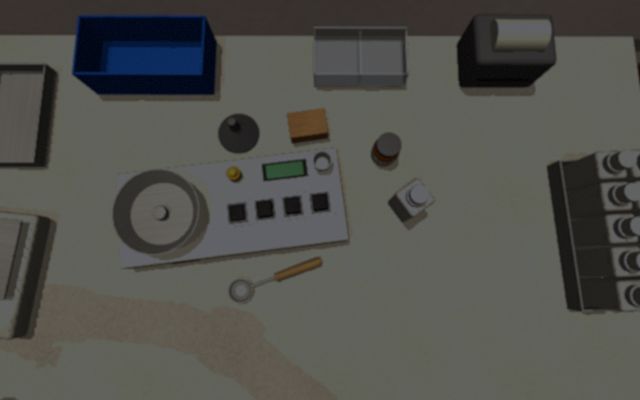

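```bash
cat > m.py <<'E'
from h import *
def keys(n,box):
    d=dict(np.load(f'pics/{n}.npz')); im=d['image']; m=(im.max(2)<32).astype(np.uint8)
    x0,y0,x1,y1=box; k=np.zeros_like(m); k[y0:y1,x0:x1]=m[y0:y1,x0:x1]
    N,l,s,c=cv2.connectedComponentsWithStats(k)
    for i in range(1,N):
        if s[i,4]>40: print(n,s[i],c[i].round(1),ray(d,c[i],68).round(1))
keys('top0',(225,190,335,225)); keys('scene0',(305,180,435,228))
E
python3 m.py
python3 - <<'E'
from h import *
for n,f in(('top0',(100,130,450,310)),('scene0',(200,130,560,340))):
    a=cv2.imread(f'pics/{n}.png')[f[1]:f[3],f[0]:f[2]]
    cv2.imwrite(f'pics/{n}c.png',cv2.convertScaleAbs(cv2.resize(a,None,fx=2.2,fy=2.2,interpolation=2),alpha=1.6))
E
```

```text
top0 [313 194  15  17 226] [319.9 202. ] [553.  -35.1  68. ]
top0 [285 197  16  17 228] [292.2 205.2] [546.5  19.1  68. ]
top0 [257 201  16  17 242] [264.6 208.8] [539.4  72.9  68. ]
top0 [229 205  16  16 221] [236.8 212.4] [532.2 126.9  68. ]
scene0 [316 187  17  18 241] [324.3 195.8] [558.9 -33.5  68. ]
scene0 [345 192  17  18 247] [353.1 200.7] [552.   20.4  68. ]
scene0 [374 197  18  18 258] [382.5 205.7] [545.2  74.6  68. ]
scene0 [404 204  17  16 229] [412.1 211.4] [540.1 128.6  68. ]
```

View pics/top0c.png

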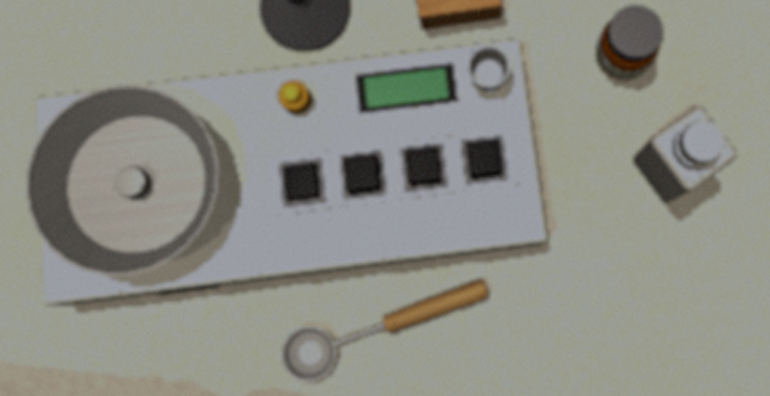

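Call:
apply_moves:
  commands:
    - [[-0.3,0,-0.37,0,0,0],[-0.58,0,-0.74,0,0,0],[-0.58,0,-0.74,0,0,0],[-0.58,0,-0.74,0,0,0],[-0.58,0,-0.74,0,0,0],[-0.58,0,-0.74,0,0,0],[-0.58,0,-0.74,0,0,0],[-0.58,0,-0.74,0,0,0]]
  claw: 0

```text
clock: 0.77
eef_pos: [348.2, 388.1, 224.8]
tool_rot: [-1.563, 0.003, 1.293]
force: [0.5, -0.4, 0.1]
width: 0.1
```

Call:
apply_moves:
  commands:
    - [[-0.58,0,-0.74,0,0,0],[-0.58,0,-0.74,0,0,0],[-0.58,0,-0.74,0,0,0],[-0.58,0,-0.74,0,0,0],[-0.58,0,-0.74,0,0,0],[-0.58,0,-0.74,0,0,0],[-0.3,0,-0.37,0,0,0],[0,0,0,0,0,0]]

```text
clock: 1.43
eef_pos: [500.2, 168.4, 222.2]
tool_rot: [-1.564, 0.01, 1.281]
force: [0.6, -0.5, -0.9]
width: -0.1
```

Call:
apply_moves:
  commands:
    - [[0,0,0,0,-1,0],[0,0,0,0,-1,0],[0,0,0,0,-1,0],[0,0,0,0,-1,0],[0,0,0,0,-0.8,0],[0,0,0,0,0,0],[0,0,0,0,0,0]]

```text
clock: 2.02
eef_pos: [497.0, 169.4, 220.1]
tool_rot: [-1.554, 0.006, 1.716]
force: [-0.5, 0.1, -0.8]
width: 0.2
```

```bash
python3 - <<'E'
from h import *
d=grab('wrist','w1'); print(readout.read_state()['eef_pos'],readout.read_state()['force'])
cv2.imwrite('pics/w1b.png',cv2.convertScaleAbs(d['image'][:,:,::-1],alpha=1.5))
for p in [(536,128),(542,74),(549,20),(556,-34)]: print(proj(d,[*p,70]))
E
```

```text
[496.97288201 169.43643721 220.03134139] [-0.56992114  0.50672901  0.26813937]
[[275.93540448 220.74873555]]
[[225.42831702 219.01179729]]
[[174.84689158 218.15022944]]
[[124.29031385 217.28908483]]
```

View pics/w1b.png

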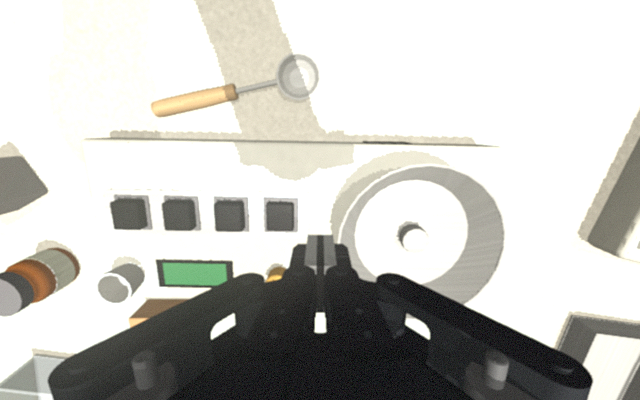

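```bash
python3 - <<'E'
from h import *
d=dict(np.load('pics/w1.npz')); g=d['image'].max(2)
m=np.zeros_like(g); m[190:240,100:305]=(g[190:240,100:305]<60)
N,l,s,c=cv2.connectedComponentsWithStats(m)
for i in range(1,N):
    if s[i,4]>60:
        r=cv2.minAreaRect(np.argwhere(l==i)[:,::-1].astype(np.float32)); print(s[i],c[i].round(1),r, [ray(d,c[i],z).round(1)[:2] for z in(65,71)])
a=cv2.resize(cv2.convertScaleAbs(d['image'][185:245,95:310,::-1],alpha=2.5),None,fx=3.7,fy=3.7,interpolation=2);cv2.imwrite('pics/w1c.png',a)
E
```

```text
[238 202   6  28  61] [241.5 215.6] ((241.08981323242188, 215.372802734375), (27.153249740600586, 4.346114635467529), 85.42607879638672) [array([537.4,  89.7]), array([535.3,  91.1])]
```

View pics/w1c.png

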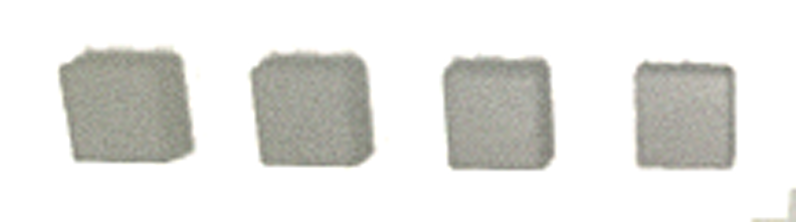

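```bash
python3 - <<'E'
from h import *
d=dict(np.load('pics/w1.npz'))
for u in[(280,217.4),(229,217),(177.5,216.3),(126.5,215)]: print(ray(d,u,71).round(1))
E
```

```text
[531.3 132.   71. ]
[538.8  77.9  71. ]
[546.1  23.3  71. ]
[552.6 -30.9  71. ]
```

Call:
apply_moves:
  commands:
    - [[-0.22,0.3,-0.16,-0.19,0.2,0],[-0.22,0.5,-0.16,0,0,0],[-0.22,0.6,-0.16,0,0,0],[-0.22,0.6,-0.16,0,0,0],[-0.22,0.5,-0.16,0,0,0],[0,0,0,0,0,0],[0,0,0,0,0,0]]

```text
clock: 2.65
eef_pos: [535.9, 133.1, 118.1]
tool_rot: [-1.576, 0.004, 1.692]
force: [0.4, 0.2, 0.8]
width: 0.1
```

```bash
python3 - <<'E'
from h import *
d=grab('wrist','w2'); e=grab('scene','s2'); s=readout.read_state(); print(s['eef_pos'],s['tool_rot'],s['force'])
a=np.hstack([cv2.convertScaleAbs(d['image'][100:400,120:520,::-1],alpha=2.5),cv2.resize(cv2.convertScaleAbs(e['image'][140:290,290:490,::-1],alpha=1.5),(400,300))]);cv2.imwrite('pics/w2b.png',a)
for p in [(534,130,71),(541,76,71),(548,21.5,71)]: print(proj(d,p), proj(e,p))
E
```

```text
[536.13883206 133.38723588 119.01901249] [-1.57747793  0.00356095  1.69343864] [ 1.54461466 -0.03321348  0.19650723]
[[313.8701109  218.66810635]] [[413.84439659 208.09614247]]
[[235.97581482 219.14248027]] [[384.04061516 203.16270531]]
[[157.59430566 219.53294618]] [[354.41155972 198.22842221]]
```

View pics/w2b.png

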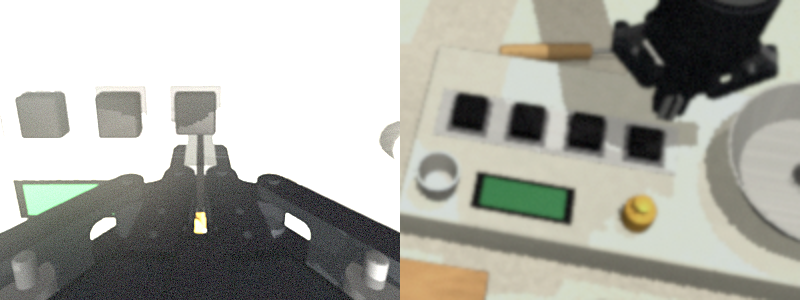

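Call:
apply_moves:
  commands:
    - [[-0.09,0.25,0.12,0.07,0,0],[0,0.4,0,0,0,0],[0,0.3,0,0,0,0],[0,0.1,0,0,0,0],[0,0,0,0,0,0]]

```text
clock: 3.17
eef_pos: [532.8, 132.6, 80.3]
tool_rot: [-1.58, 0.001, 1.696]
force: [-0.2, 0.5, 0.3]
width: 0.0
```

Call:
apply_moves:
  commands:
    - [[0,0,0,0,0,0]]

```text
clock: 3.25
eef_pos: [532.7, 132.9, 80.8]
tool_rot: [-1.58, 0.001, 1.697]
force: [-1.1, -0.6, 0.4]
width: -0.2
```

Call:
apply_moves:
  commands:
    - [[0,0,0,0,0,0]]

```text
clock: 3.33
eef_pos: [532.8, 133.1, 81.4]
tool_rot: [-1.581, 0.0, 1.697]
force: [-0.8, -0.3, 0.3]
width: -0.1
```

Call:
apply_moves:
  commands:
    - [[0,0.05,0,0,0,0]]

```text
clock: 3.42
eef_pos: [533.4, 133.4, 80.3]
tool_rot: [-1.582, 0.0, 1.697]
force: [-0.8, 0.0, 0.5]
width: 0.3
```

Call:
apply_moves:
  commands:
    - [[0,0,0,0,0,0]]

```text
clock: 3.5
eef_pos: [533.5, 133.6, 80.6]
tool_rot: [-1.583, -0.0, 1.697]
force: [0.8, -0.2, -0.4]
width: 0.5
```

Call:
apply_moves:
  commands:
    - [[-0.13,0.05,0.04,0.14,0,0],[0,0.07,0,0,0,0],[0,0.07,0,0,0,0],[0,0.04,0,0,0,0]]

```text
clock: 3.83
eef_pos: [533.7, 127.5, 71.9]
tool_rot: [-1.572, -0.0, 1.697]
force: [0.3, 0.9, -1.3]
width: 0.0
```

Call:
apply_moves:
  commands:
    - [[0,0.01,0,0,0,0]]

```text
clock: 3.92
eef_pos: [533.5, 127.4, 71.0]
tool_rot: [-1.572, -0.0, 1.696]
force: [-0.3, 0.4, -0.8]
width: -0.1
```

Call:
apply_moves:
  commands:
    - [[0,0.01,0,0,0,0]]

```text
clock: 4.0
eef_pos: [533.4, 127.3, 70.4]
tool_rot: [-1.571, -0.0, 1.696]
force: [0.3, 0.2, 0.3]
width: -0.0
```

Call:
apply_moves:
  commands:
    - [[0,0.01,0,0,0,0]]

```text
clock: 4.08
eef_pos: [533.3, 127.3, 69.8]
tool_rot: [-1.571, -0.0, 1.696]
force: [-0.8, 1.0, -0.5]
width: 0.2
```

Call:
apply_moves:
  commands:
    - [[0,0.015,0,0,0,0]]

```text
clock: 4.17
eef_pos: [533.3, 127.3, 69.1]
tool_rot: [-1.571, -0.0, 1.696]
force: [1.1, -0.0, 0.2]
width: 0.4
```

Call:
apply_moves:
  commands:
    - [[0,0.0,0,0,0,0]]

```text
clock: 4.25
eef_pos: [533.2, 127.4, 69.0]
tool_rot: [-1.571, -0.0, 1.696]
force: [0.2, -0.6, 0.4]
width: -0.1
```

Call:
apply_moves:
  commands:
    - [[0,0.02,0,0,0,0]]

```text
clock: 4.33
eef_pos: [533.3, 127.5, 68.3]
tool_rot: [-1.571, -0.0, 1.697]
force: [-0.7, -0.4, 0.3]
width: -0.2
```

Call:
apply_moves:
  commands:
    - [[0,0.01,0,0,0,0]]

```text
clock: 4.42
eef_pos: [533.3, 127.6, 67.8]
tool_rot: [-1.571, -0.0, 1.697]
force: [0.5, -0.3, 0.9]
width: -0.2
```

Call:
apply_moves:
  commands:
    - [[0,0.015,0,0,0,0]]

```text
clock: 4.5
eef_pos: [533.3, 127.6, 67.3]
tool_rot: [-1.571, -0.0, 1.697]
force: [-0.7, -0.2, -1.2]
width: -0.1
```

Call:
apply_moves:
  commands:
    - [[0,0.01,0,0,0,0]]

```text
clock: 4.58
eef_pos: [533.3, 127.6, 66.8]
tool_rot: [-1.571, -0.0, 1.697]
force: [0.4, -0.5, -0.0]
width: -0.3
```

Call:
apply_moves:
  commands:
    - [[0,0.015,0,0,0,0]]

```text
clock: 4.67
eef_pos: [533.3, 127.7, 66.2]
tool_rot: [-1.571, -0.0, 1.697]
force: [0.3, 0.1, 0.6]
width: 0.2
```

Call:
apply_moves:
  commands:
    - [[0,0.01,0,0,0,0]]

```text
clock: 4.75
eef_pos: [533.3, 127.7, 65.7]
tool_rot: [-1.571, -0.0, 1.697]
force: [-0.2, -0.3, 0.3]
width: 0.0
```

Call:
apply_moves:
  commands:
    - [[0,0.01,0,0,0,0]]

```text
clock: 4.83
eef_pos: [533.3, 127.7, 65.3]
tool_rot: [-1.571, -0.0, 1.697]
force: [-0.2, 0.2, 1.0]
width: -0.1
```

Call:
apply_moves:
  commands:
    - [[0,0.01,0,0,0,0]]

```text
clock: 4.92
eef_pos: [533.3, 127.7, 65.1]
tool_rot: [-1.571, -0.0, 1.697]
force: [-1.2, -0.4, 4.6]
width: -0.3
```

Call:
apply_moves:
  commands:
    - [[0,-0.2,0,0,0,0],[0,-0.15,0,0,0,0],[-0.3,0,0,0,0,0],[-0.4,0,0,0,0,0],[-0.4,0,0,0,0,0],[-0.25,0,0,0,0,0],[0,0,0,0,0,0]]

```text
clock: 5.5
eef_pos: [541.4, 70.1, 81.9]
tool_rot: [-1.574, 0.0, 1.699]
force: [-0.9, 0.1, -0.4]
width: 0.1
```

Call:
apply_moves:
  commands:
    - [[0,0,0,0,0,0]]

```text
clock: 5.58
eef_pos: [541.5, 69.3, 82.0]
tool_rot: [-1.574, 0.0, 1.697]
force: [-0.3, -0.2, -0.4]
width: -0.1
```

Call:
apply_moves:
  commands:
    - [[0.12,0.05,0.03,0,0,0],[0.02,0.07,0,0,0,0],[0,0.06,0,0,0,0],[0,0.01,0,0,0,0],[0,0,0,0,0,0]]

```text
clock: 6.0
eef_pos: [538.8, 78.3, 73.4]
tool_rot: [-1.574, -0.002, 1.701]
force: [0.8, 0.2, 0.0]
width: 0.3
```

Call:
apply_moves:
  commands:
    - [[0,0.0,0,0,0,0]]

```text
clock: 6.08
eef_pos: [538.6, 78.9, 73.2]
tool_rot: [-1.573, -0.002, 1.701]
force: [-0.7, 0.8, 0.2]
width: 0.1
```

Call:
apply_moves:
  commands:
    - [[-0.07,0.01,0,0,0,0],[0,0.01,0,0,0,0],[0,0,0,0,0,0]]

```text
clock: 6.33
eef_pos: [538.9, 76.7, 72.3]
tool_rot: [-1.573, -0.002, 1.703]
force: [-0.2, -0.2, -0.2]
width: 0.1
```

Call:
apply_moves:
  commands:
    - [[0,0.005,0,0,0,0]]

```text
clock: 6.42
eef_pos: [539.0, 76.5, 72.1]
tool_rot: [-1.573, -0.002, 1.703]
force: [-0.8, -0.9, 0.3]
width: 0.0
```

Call:
apply_moves:
  commands:
    - [[0,0.01,0,0,0,0]]

```text
clock: 6.5
eef_pos: [539.1, 76.4, 71.7]
tool_rot: [-1.573, -0.002, 1.702]
force: [-0.0, -0.2, 0.3]
width: -0.2
```

Call:
apply_moves:
  commands:
    - [[0,0.005,0,0,0,0]]

```text
clock: 6.58
eef_pos: [539.2, 76.3, 71.5]
tool_rot: [-1.574, -0.002, 1.702]
force: [0.0, 1.0, -0.7]
width: -0.0
```

Call:
apply_moves:
  commands:
    - [[0,0.005,0,0,0,0]]

```text
clock: 6.67
eef_pos: [539.2, 76.2, 71.3]
tool_rot: [-1.574, -0.002, 1.702]
force: [-0.1, -1.0, 1.0]
width: -0.2
```

Call:
apply_moves:
  commands:
    - [[0,0.005,0,0,0,0]]

```text
clock: 6.75
eef_pos: [539.2, 76.2, 71.2]
tool_rot: [-1.574, -0.002, 1.702]
force: [-0.6, -0.1, 1.4]
width: 0.1
```

Call:
apply_moves:
  commands:
    - [[0,0.005,0,0,0,0]]

```text
clock: 6.83
eef_pos: [539.2, 76.2, 71.1]
tool_rot: [-1.574, -0.002, 1.702]
force: [0.2, 0.1, 3.0]
width: 0.1
```

Call:
apply_moves:
  commands:
    - [[0,-0.15,0,0,0,0],[0,-0.1,0,0,0,0],[-0.3,0,0,0,0,0],[-0.4,0,0,0,0,0],[-0.35,0,0,0,0,0],[-0.2,0,0,0,0,0],[-0.05,0,0,0,0,0],[0,0,0,0,0,0]]

```text
clock: 7.5
eef_pos: [547.2, 19.6, 83.1]
tool_rot: [-1.576, -0.001, 1.702]
force: [-0.7, 0.1, 1.0]
width: 0.0
```

Call:
apply_moves:
  commands:
    - [[0,0,0,0,0,0],[0,0,0,0,0,0]]

```text
clock: 7.67
eef_pos: [547.1, 19.8, 83.1]
tool_rot: [-1.576, -0.001, 1.702]
force: [0.3, -0.8, 0.1]
width: -0.2
```

Call:
apply_moves:
  commands:
    - [[0,0.05,0,0.05,0,0],[0,0.08,0,0,0,0],[0,0.07,0,0,0,0],[0,0.03,0,0,0,0],[0,0,0,0,0,0],[0,0,0,0,0,0]]

```text
clock: 8.17
eef_pos: [546.6, 23.3, 72.4]
tool_rot: [-1.57, -0.003, 1.707]
force: [0.0, -0.2, 0.2]
width: -0.0
```

Call:
apply_moves:
  commands:
    - [[-0.03,0.01,0,0,0,0]]

```text
clock: 8.25
eef_pos: [546.7, 22.6, 72.0]
tool_rot: [-1.57, -0.003, 1.708]
force: [0.1, -0.3, -0.0]
width: 0.2
```

Call:
apply_moves:
  commands:
    - [[0,0.005,0,0,0,0]]

```text
clock: 8.33
eef_pos: [546.7, 22.3, 71.7]
tool_rot: [-1.57, -0.003, 1.707]
force: [0.8, -0.7, 0.6]
width: -0.1
```

Call:
apply_moves:
  commands:
    - [[0,0.005,0,0,0,0]]

```text
clock: 8.42
eef_pos: [546.7, 22.3, 71.5]
tool_rot: [-1.57, -0.003, 1.707]
force: [-0.9, -0.2, 0.4]
width: -0.0
```

Call:
apply_moves:
  commands:
    - [[0,0.005,0,0,0,0]]

```text
clock: 8.5
eef_pos: [546.8, 22.2, 71.4]
tool_rot: [-1.57, -0.003, 1.707]
force: [-0.3, -1.3, -0.0]
width: -0.3
```

Call:
apply_moves:
  commands:
    - [[0,0.005,0,0,0,0]]

```text
clock: 8.58
eef_pos: [546.8, 22.1, 71.2]
tool_rot: [-1.57, -0.003, 1.707]
force: [0.6, -0.3, -0.1]
width: -0.3
```

Call:
apply_moves:
  commands:
    - [[0,0.005,0,0,0,0]]

```text
clock: 8.67
eef_pos: [546.9, 22.1, 71.1]
tool_rot: [-1.57, -0.003, 1.707]
force: [0.3, -0.6, 1.7]
width: -0.2
```

Call:
apply_moves:
  commands:
    - [[0,0.004,0,0,0,0]]

```text
clock: 8.75
eef_pos: [546.8, 22.1, 71.1]
tool_rot: [-1.57, -0.003, 1.707]
force: [0.5, 0.2, 1.8]
width: -0.3
```

Call:
apply_moves:
  commands:
    - [[0,-0.15,0,0,0,0],[0,-0.1,0,0,0,0],[-0.3,0,0,0,0,0],[-0.4,0,0,0,0,0],[-0.35,0,0,0,0,0],[-0.2,0,0,0,0,0],[-0.05,0,0,0,0,0],[0,0,0,0,0,0]]

```text
clock: 9.42
eef_pos: [555.3, -34.7, 83.1]
tool_rot: [-1.573, -0.001, 1.707]
force: [0.2, 0.6, 0.1]
width: 0.1
```

Call:
apply_moves:
  commands:
    - [[0,0.05,0,0.05,0.1,0],[0,0.08,0,0,0,0],[0,0.06,0,0,0,0],[0,0.03,0,0,0,0],[0,0,0,0,0,0],[0,0,0,0,0,0]]

```text
clock: 9.92
eef_pos: [554.7, -31.7, 72.9]
tool_rot: [-1.567, -0.003, 1.701]
force: [-0.3, -0.4, -0.2]
width: -0.3
```

Call:
apply_moves:
  commands:
    - [[-0.02,0.01,0,0,0,0],[0,0.01,0,0,0,0]]

```text
clock: 10.08
eef_pos: [554.8, -31.8, 72.0]
tool_rot: [-1.567, -0.004, 1.702]
force: [0.2, -1.0, 0.8]
width: 0.3
```

Call:
apply_moves:
  commands:
    - [[0,0.005,0,0,0,0]]

```text
clock: 10.17
eef_pos: [554.8, -31.7, 71.8]
tool_rot: [-1.567, -0.004, 1.702]
force: [0.3, -0.1, 0.0]
width: 0.0
```

Call:
apply_moves:
  commands:
    - [[0,0.005,0,0,0,0]]

```text
clock: 10.25
eef_pos: [554.8, -31.7, 71.6]
tool_rot: [-1.567, -0.004, 1.702]
force: [-0.5, 0.1, 0.4]
width: 0.0
```

Call:
apply_moves:
  commands:
    - [[0,0.005,0,0,0,0]]

```text
clock: 10.33
eef_pos: [554.9, -31.6, 71.5]
tool_rot: [-1.567, -0.004, 1.702]
force: [-1.2, 0.4, -0.3]
width: -0.0
```

Call:
apply_moves:
  commands:
    - [[0,0.005,0,0,0,0]]

```text
clock: 10.42
eef_pos: [554.9, -31.7, 71.3]
tool_rot: [-1.567, -0.004, 1.702]
force: [-0.3, 0.5, 0.4]
width: -0.1
```

Call:
apply_moves:
  commands:
    - [[0,0.005,0,0,0,0]]

```text
clock: 10.5
eef_pos: [555.0, -31.7, 71.2]
tool_rot: [-1.567, -0.004, 1.702]
force: [-0.6, -0.6, 1.1]
width: 0.1
```

Call:
apply_moves:
  commands:
    - [[0,0.005,0,0,0,0]]

```text
clock: 10.58
eef_pos: [555.0, -31.7, 71.1]
tool_rot: [-1.567, -0.004, 1.702]
force: [-0.9, 1.0, 2.2]
width: -0.2
```

Call:
apply_moves:
  commands:
    - [[0,-0.2,0,0,0,0],[0,-0.1,0,0,0,0],[0.3,0,0,0,0,0],[0.6,0,0,0,0,0],[0.7,0,0,0,0,0],[0.7,0,0,0,0,0],[0.7,0,0,0,0,0],[0.5,0,0,0,0,0]]

```text
clock: 11.25
eef_pos: [537.8, 108.7, 86.1]
tool_rot: [-1.571, -0.001, 1.689]
force: [0.2, -0.6, -0.2]
width: -0.1
```

Call:
apply_moves:
  commands:
    - [[0.3,0,0,0,0,0],[0.1,0,0,0,0,0],[0,0,0,0,0,0],[0,0,0,0,0,0]]

```text
clock: 11.58
eef_pos: [533.4, 136.2, 87.0]
tool_rot: [-1.572, -0.007, 1.702]
force: [-0.4, 0.1, 0.2]
width: -0.3
```

Call:
apply_moves:
  commands:
    - [[-0.13,0.05,0,0,0,0.08],[-0.03,0.1,0,0,0,0],[0,0.12,0,0,0,0],[0,0.1,0,0,0,0],[0,0.05,0,0,0,0],[0,0,0,0,0,0],[0,0,0,0,0,0]]

```text
clock: 12.17
eef_pos: [535.0, 122.2, 67.8]
tool_rot: [-1.571, 0.005, 1.693]
force: [-0.8, 0.2, -0.0]
width: -0.1
```

Call:
apply_moves:
  commands:
    - [[0.1,0,0.03,0,0,0],[0.02,0,0,0,0,0],[0,0,0,0,0,0]]

```text
clock: 12.42
eef_pos: [533.1, 127.0, 67.7]
tool_rot: [-1.57, 0.005, 1.692]
force: [-0.6, 0.2, -0.1]
width: -0.1
```

Call:
apply_moves:
  commands:
    - [[0,0,0,0,0,0]]

```text
clock: 12.5
eef_pos: [533.1, 127.5, 67.8]
tool_rot: [-1.571, 0.004, 1.693]
force: [1.0, -0.0, 0.6]
width: -0.2
```

Call:
apply_moves:
  commands:
    - [[0,0.04,0,0,0,0],[0,0.04,0,0,0,0],[0,0.04,0,0,0,0]]

```text
clock: 12.75
eef_pos: [533.4, 127.9, 63.7]
tool_rot: [-1.572, 0.004, 1.693]
force: [-1.4, -0.7, 6.7]
width: 0.2
```

Call:
apply_moves:
  commands:
    - [[0,0.03,0,0,0,0]]

```text
clock: 12.83
eef_pos: [533.5, 127.9, 62.8]
tool_rot: [-1.572, 0.004, 1.693]
force: [-1.2, -0.6, 5.9]
width: 0.1
```

Call:
apply_moves:
  commands:
    - [[0,0.04,0,0,0,0],[0,0.04,0,0,0,0]]

```text
clock: 13.0
eef_pos: [533.5, 127.9, 61.0]
tool_rot: [-1.572, 0.004, 1.693]
force: [-5.9, -0.8, 23.4]
width: 0.4
```

Call:
apply_moves:
  commands:
    - [[0,0.03,0,0,0,0]]

```text
clock: 13.08
eef_pos: [533.5, 127.9, 61.2]
tool_rot: [-1.573, 0.004, 1.693]
force: [-4.8, -0.5, 18.2]
width: -0.2
```

Call:
apply_moves:
  commands:
    - [[0,-0.05,0,0,0,0],[0,-0.1,0,0,0,0],[0,-0.2,0,0,0,0],[0,-0.5,0,0,0,0],[0,-0.8,0,0,0,0],[0,-0.8,0,0,0,0],[0,-0.5,0,0,0,0],[0,0,0,0,0,0]]

```text
clock: 13.75
eef_pos: [532.5, 128.1, 185.5]
tool_rot: [-1.571, 0.005, 1.693]
force: [-0.5, 0.6, 0.2]
width: -0.1
```

Call:
apply_moves:
  commands:
    - [[0.3,-0.3,0.4,0,0,0],[0.6,-0.3,0.8,0,0,0],[0.6,0,0.8,0,0,0],[0.6,0,0.8,0,0,0],[0.3,0,0.4,0,0,0],[0,0,0,0,0,0],[0,0,0,0,0,0]]

```text
clock: 14.33
eef_pos: [390.0, 208.7, 208.3]
tool_rot: [-1.575, 0.006, 1.688]
force: [0.5, -0.1, -0.3]
width: 0.4
```

```bash
python3 - <<'E'
from h import *
s=readout.read_state(); print(s['clock'],s['eef_pos'],s['force'])
d=grab('wrist','w3'); e=grab('top','t3'); b=grab('scene','s3')
c=lambda im,r,al: cv2.resize(cv2.convertScaleAbs(im[r[1]:r[3],r[0]:r[2],::-1],alpha=al),(400,300),interpolation=2)
cv2.imwrite('pics/f3.png',np.vstack([np.hstack([c(d['image'],(0,0,640,400),1.3),c(e['image'],(100,140,360,300),1.6)]),np.hstack([c(np.load('pics/s2.npz')['image'],(300,170,440,235),3),c(b['image'],(300,170,440,235),3)])]))
E
```

```text
14.3333 [390.04929345 208.69639165 208.34189236] [ 0.46546728 -0.05154422 -0.29428187]
```

View pics/f3.png

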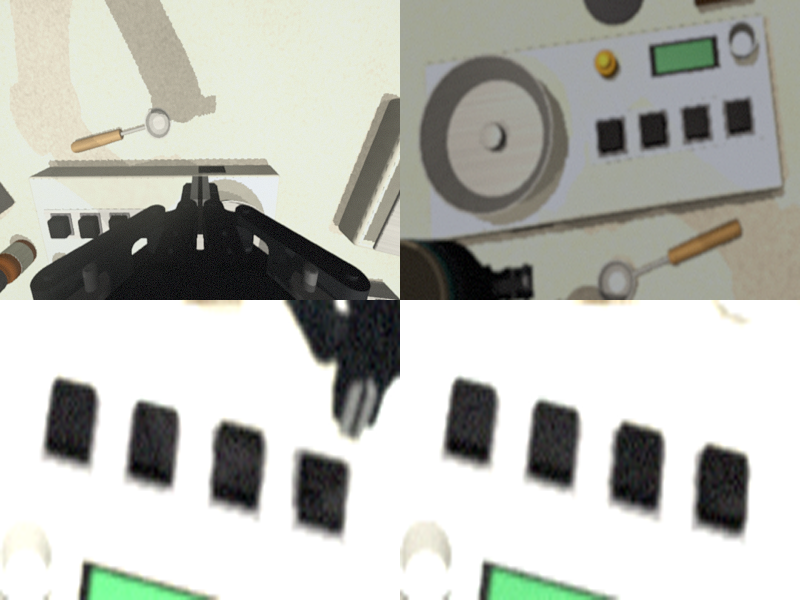

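Before the press, the left key (bottom row, rightmost, top edge at about y=450) sat lower than its neighbours. Now its top edge is at about y=443, in line with the others. The scoop, cup, weight and bowl haven't moved.

```bash
python3 -c "
from cell import finish_job; print(finish_job())"
```

```text
the job is handed in; nothing more can be done
None
```

I tapped the four keys from left to right, found the leftmost one latched, pressed it home and let it go. It sprang up, and I handed the job in at about 14.5 s of the 51 s allowed.

- **Taps:** The leftmost key met the finger at 65.1 mm, which is the latched height. That tap read 4.6 N, close under the 5 N the latch should hold, and the key stayed put. The other three met it at 71.1 mm, which is the up height, with readings of 3.0, 1.8 and 2.2 N. None of those three was visibly pushed in.
- **Press:** I pressed the latched key to its stop at about 61 mm. The highest force read was 23 N. I then lifted straight up and moved the arm clear.
- **Last checks:** In the final pictures all four keys look level and the left one has risen compared with before. The weight, cup, bowl and scoop look unmoved, and the tool force is about zero. I judged levelness from the pictures only and did not tap the keys again. The flask and jar were out of view in those crops, and the arm did not go near them.
- **Disagreement:** The cameras differed by up to about 8 mm on where the keys are along x. I aimed near the wrist and top camera values, well within the cap size.

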